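Dock the tablet cassette and pin its latch

TASK

Pull the tablet cassette out of its transit sleeve by the tail, set it down on the worktop and let go of it, then take it again by its front end and slide it tail first into the dock until it is fully home. Then pull up the spring plunger on the latch arm, swing the arm across in front of the cassette and let the plunger drop fully into the hole of the keeper, so that the latch is held. Leave the two loose bottles and the pair of stacked cartons behind the work where they are.

Things in the scene. Friction and masses are not known exactly. Their poses are not given: they have to be found in the camera images.
- cassette: Loose plain white tablet cassette, a closed box 120 mm long, 0.14 to 0.28 kg, sliding on the worktop. Origin: centre of its underside; +x points to its tail, -x to its front, each end 60 mm away. Body 50 mm wide (y), 43 mm high. At the start it is in the sleeve front first; only about 45 mm of its tail end shows.
- cassette_front (a point): Middle of the cassette's front face, 22 mm above the underside. The front end is a panel 62 mm wide, 45 mm high, 6 mm thick, too wide for the dock: the cassette goes in tail first.
- cassette_tail (a point): Middle of the cassette's plain tail end, 22 mm above the underside, 120 mm from cassette_front.
- sleeve: Fixed grey transit sleeve on the left, a tunnel without floor, 84 mm deep, 76 mm wide, 54 mm high (inside 68 wide, 50 high). Origin: on the worktop in the middle of its mouth; its +x points into it, so the cassette is pulled out along its -x.
- dock: Fixed white dock, a tunnel without floor: inside 54 mm wide, 47 mm high; outside 83 mm deep, 66 mm wide, 52 mm high; 10 mm flared lips at the mouth. Origin: on the worktop in the middle of the mouth; +x points in, +y to the left seen from the robot. Cassette home: its origin at dock x = +15 mm, y = 0, its axes along the dock's, its front face at x = -45 mm.
- dock_stop (a point): Middle of the dock's end stop, 75 mm inside the mouth, 22 mm above the worktop; the tail of the cassette meets it when fully home.
- pivot (a point): Upright pivot of the latch arm, at dock x = -58, y = -75 mm (right of the mouth), 34 mm high, on a steel foot and strap 4 mm thick.
- keeper_mid (a point): Dock x = -58, y = +70 mm, 10 mm up: middle of the range of the keeper, a steel strip 50 mm along dock x, 28 mm along y, 10 mm high, bolted to the worktop left of the mouth, with a 14 mm square through hole in its middle. The keeper itself is not reported: each time it sits up to 6 mm nearer or farther along dock x than this point; feel for the hole (or see it).
- latch (a joint): Angle of the steel latch arm, rad, swinging level about the pivot (145 mm to the plunger axis; 14 mm wide, 18 to 30 mm up). Knob at dock x = -58 - 145 sin a, y = -75 + 145 cos a (mm). 0: straight across the mouth, plunger over keeper_mid; grows opening towards the robot, 1.57 straight out. Starts 1.7 to 1.95; stops -0.09 and 2.2. Friction 0.06 N m; stays where left.
- plunger (a joint): Lift of the spring plunger in the arm's end, m: 0 down, 0.016 full. Spring force 4 N at 0, 8 N at full. Pin 10 mm thick, round end, 2 mm off the worktop at 0: lift it 9 mm or more to pass over the keeper's edge. Resting on the keeper beside the hole it reads about 0.008; let down it snaps into the hole as it slides over it, reads 0, and the arm is then stopped both ways.
- knob (a point): Middle of the plunger's round black knob, 26 mm across, 25 mm high: 46 to 71 mm above the worktop when down, this point at 58 mm. Pinch it from above and pull straight up.
- bottle_near: Bystander: white tablet bottle, 30 mm across, 65 mm tall, standing behind the space between sleeve and dock. Origin: centre of its underside. To be left alone.
- bottle_far: Bystander: white tablet bottle, 37 mm across, 82 mm tall, standing farther left at the back. Origin: centre of its underside. To be left alone.
- carton_flat: Bystander: lower of two flat medicine cartons (62 x 118 x 26 mm each) stacked at the back left, beyond the sleeve. Origin: centre of its underside. To be left alone.

How it is judged (in metres and radians):
On the way, in this order (a step that is already met when the one before it is completed fails the run):
1. the cassette is out of the sleeve, flat on the worktop and let go of, not yet home in the dock (x of cassette_front in the frame of sleeve below 0 m and height (world z) of cassette below 0.006 m and angle between cassette's own z axis and vertical below 0.08 rad and contact force between the fingers and cassette below 0.2 N and linear speed of cassette below 0.02 m/s and x of cassette in the frame of dock below 0 m), for 0.2 s.
2. the cassette is fully home in the dock, tail first, with the latch still open (x of cassette in the frame of dock between 0.01 and 0.02 m and x of cassette_front in the frame of dock below -0.035 m and y of cassette in the frame of dock between -0.006 and 0.006 m and height (world z) of cassette below 0.006 m and angle between cassette's own z axis and vertical below 0.08 rad and value of joint latch above 0.3 rad), for 0.2 s.
3. the plunger is pulled up over the keeper (value of joint plunger above 0.0065 m and value of joint latch below 0.2 rad), for 0.05 s.
At the end, for the whole second after the job is handed in: The cassette lies flat in the dock tail first, within 5 mm of the end stop and 6 mm of the middle of the channel; the latch arm is across in front of it (angle below 0.1) with the plunger dropped into the keeper's hole (lift below 2.5 mm); everything is at rest (x of cassette in the frame of dock between 0.01 and 0.02 m and x of cassette_front in the frame of dock below -0.035 m and y of cassette in the frame of dock between -0.006 and 0.006 m and height (world z) of cassette below 0.006 m and angle between cassette's own z axis and vertical below 0.08 rad and value of joint latch below 0.1 rad and value of joint plunger below 0.0025 m and linear speed of cassette below 0.02 m/s and velocity of joint latch between -0.05 and 0.05 rad/s); the robot touches nothing.
It fails at once if a loose bottle or the stacked cartons are moved by more than 30 mm (distance of any of bottle_near, bottle_far, carton_flat from where it was at the start of the episode above 0.03 m).
It fails at once if a bottle is tipped over (angle between any of bottle_near, bottle_far's own z axis and vertical above 0.5 rad).
It also fails if it takes over 72 s, if anything falls off the work surface, if the arm or the gripper's body presses on something with over 40 N, if the wrist force passes 120 N, or if a joint passes its speed limit or range.

ROBOT

A 6-joint arm with a two-finger parallel gripper is mounted at the origin on a cart in front of the work surface, level with it; the furniture and walls round the work are solid. World frame = base frame: x ahead of the robot, y to its left, z up, the work surface at z = 0. Lengths are in m, angles in degrees, forces in N, time in s.
With the tool pointing down it reaches from about 0.325 to 0.75 m from the base axis. Payload 7.6 kg.
Tool frame: the origin (TCP) lies midway between the tips of the shut fingers; the grasp point (between the pads) lies 19 mm behind it; z points along the fingers, y is the line along which they close (so a half turn about z gives the same grasp; the last joint's range is limited). The gripper opens to 85 mm and grips with 20 to 120 N. Pads are 22 mm wide; open, the fingers measure 114 mm over their backs; the gripper's body (76 mm by 85 mm) begins 54 mm behind the grasp point. The pads swing forward as they close: fully open they stand 13 mm farther back than shut.
Start: joints at [71.488, 2.991, 80.254, -0, 96.75, -4.028], TCP at [0.131, 0.508, 0.231] pointing down, gripper open.
Joint ranges: [-166.34, 166.34], [-52.06, 124.39], [6.96, 135.62], [-60.46, 240.46], [14.63, 156.25], [-167.68, 167.68]. Speed limits (degrees/s): [147.25, 147.25, 172.46, 180, 180, 180].

INTERFACE

Orientations are given as [roll, pitch, yaw] about the fixed x, y, z axes, in that order (R = Rz(yaw) Ry(pitch) Rx(roll)).
In Python, from cell import env gives the robot as it stands. The module is installed in compiled form; this text tells all that it offers.
- The arm moves only by the tool servo_tool, never from a script. Its argument "commands" is a list that holds one entry, the list of rows, each a list of 6 numbers: the shift along the tool's x, y, z in m, then the turn, a rotation vector about the tool's x, y, z in rad. In form: [[[tx, ty, tz, rx, ry, rz], ...]]. A call has 1 to 12 rows; each row shifts and turns the commanded pose from where the row before left it, along the tool's axes as they then stand; what a row does not reach is not made up. A row lasts 1/12 s, in which the tool goes at most 41.7 mm and 7.16 degrees, less where a joint would pass 70% of its speed; a pose out of reach is approached as far as the arm can. A call with a gripper value outside its range is refused whole. "jaw" is the opening, from 0 (shut) to 1 (fully open), set as the call begins (left out, the last holds). The fingers move at their own pace and stop on an object; "force" is the grip in N (left out, the last holds). Time passes only in rows, so rows that do not move let the fingers close. It gives the time, the measured TCP pose, the force, the opening and the grip force at its end, in the units of the state.
- env.read_state(): the state, without advancing time (a new reading comes with each control period).
- env.read_camera(name): name is "side" or "top" or "wrist"; returns a dict with "color" (384x512x3 uint8, blue, green, red), "fx", "fy", "cx", "cy" (pixels), "pose" (4x4, takes a point from camera to world coordinates). Camera axes: x right, y up, looking along -z (the intrinsics and any distortion apply to the point x, -y, -z); pixel columns grow to the right and rows downward; lengths in m; the calibration is good to about 2 mm. A picture is of the moment at which its call begins. There is no depth.
- env.sign_off(): hands the job in; it is judged then, once.
The state is a dict: "clock": time; "joints": joint angles; "joint_vel": joint speeds; "tau": joint torques, N m; "eef_pos": TCP position; "ee_rot": TCP orientation; "wrist_force": force on the tool from outside, world axes, zero at the start; "ft_torque": the same for the moment, N m; "gripper_width": finger opening in m; "finger_force": force on a finger pad.
Only numpy, scipy, OpenCV 4.12 (cv2) and the standard library are available. Lean on these libraries where they do the work, as an engineer would, in place of code of your own. Each camera call takes 0.05 s, during which the arm holds its last target. There are 200 camera calls.

## Working session

There is one attempt and no reset: what is moved stays moved. The work goes in short steps, Python scripts to look and compute and a tool call to move; the robot and the scene stay as the last step left them, time stands still between calls to the robot, and variables do not carry over. Pictures are saved under pics/ and viewed, at most 10 in all, crops included, and the job is handed in when it is done.

Besides the shell and the picture viewer there is one more tool, called after "Emit:" by a JSON object that holds its "name" and its "arguments", one argument or row to a line. servo_tool: Moves the arm, as the interface text tells. Its arguments: {"type":"object","properties":{"commands":{"type":"array"},"jaw":{"type":"number"},"force":{"type":"number"}},"required":["commands"]}

```bash
mkdir -p pics; cat > h.py <<'E'
from cell import env
import cv2, numpy as np
def snap(n,f):
    c=env.read_camera(n); cv2.imwrite(f'pics/{f}.png',c['color']); np.savez(f'pics/{f}.npz',**{k:np.array(v) for k,v in c.items() if k!='color'}); return c
def ray(f,u,v):
    c=np.load(f'pics/{f}.npz'); d=np.array([(u-c['cx'])/c['fx'],-(v-c['cy'])/c['fy'],-1]); T=c['pose']; return T[:3,3],T[:3,:3]@d
def at(f,u,v,z):
    o,d=ray(f,u,v); return (o+d*(z-o[2])/d[2]).round(4)
def proj(f,p):
    c=np.load(f'pics/{f}.npz'); T=c['pose']; q=T[:3,:3].T@(np.array(p)-T[:3,3]); return (c['cx']+c['fx']*q[0]/-q[2], c['cy']-c['fy']*q[1]/-q[2])
E
python3 - <<'E'
from h import *
for n in ('top','side'):
    c=snap(n,n+'0'); print({k:v for k,v in c.items() if k!='color'})
a=np.hstack([cv2.imread('pics/top0.png')]);cv2.imwrite('pics/top0b.png',cv2.resize(a,(800,600)))
cv2.imwrite('pics/side0b.png',cv2.resize(cv2.imread('pics/side0.png'),(800,600)))
print(env.read_state())
E
```

```text
{'fx': 387.50779266555674, 'fy': 387.50779266555674, 'cx': 257.5501918445367, 'cy': 189.5161882598585, 'pose': array([[ 2.78087821e-02,  9.85523041e-01, -1.67245352e-01,
         4.15234379e-01],
       [-9.99613150e-01,  2.74957407e-02, -4.18749006e-03,
         1.45312520e-01],
       [ 4.71666885e-04,  1.67297102e-01,  9.85906414e-01,
         1.10146033e+00],
       [ 0.00000000e+00,  0.00000000e+00,  0.00000000e+00,
         1.00000000e+00]])}
{'fx': 428.59513340723737, 'fy': 428.59513340723737, 'cx': 256.2563349782918, 'cy': 187.05085280100997, 'pose': array([[-0.96861957,  0.11744515, -0.21904968,  0.38191337],
       [-0.24823029, -0.41256267,  0.87645522,  0.95115188],
       [ 0.0125637 ,  0.90332645,  0.42876973,  0.46591265],
       [ 0.        ,  0.        ,  0.        ,  1.        ]])}
{'clock': 0.1, 'joints': array([ 7.14875124e+01,  3.02383409e+00,  8.03072874e+01, -1.35114858e-03,
        9.67497408e+01, -4.02830260e+00]), 'joint_vel': array([-0.13009107, -0.0806872 , -0.19342915,  0.17227259, -0.05612324,
       -0.0436558 ]), 'tau': array([ 9.29582638e-04, -3.82581067e+01, -3.60985208e+01, -1.09383823e-04,
        4.69389241e-03,  7.10179393e-05]), 'eef_pos': array([0.13121091, 0.50805987, 0.23055385]), 'ee_rot': array([-1.79919243e+02, -4.34182421e-03,  1.65515654e+02]), 'wrist_force': array([ 0.33440818,  0.49317251, -0.29010225]), 'ft_torque': array([-0.04956282, -0.03012815,  0.01527296]), 'finger_force': 0.0, 'gripper_width': 0.08533672780737199}
```

View pics/top0b.png

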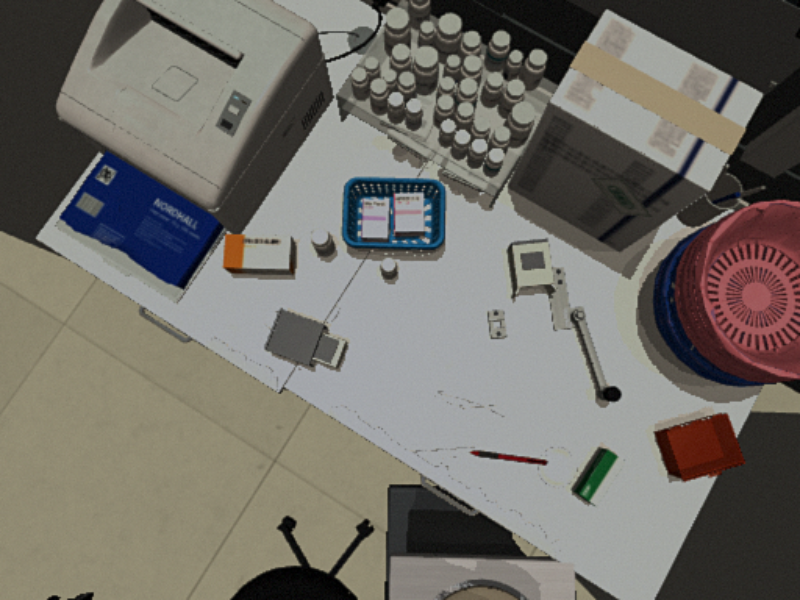

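View pics/side0b.png

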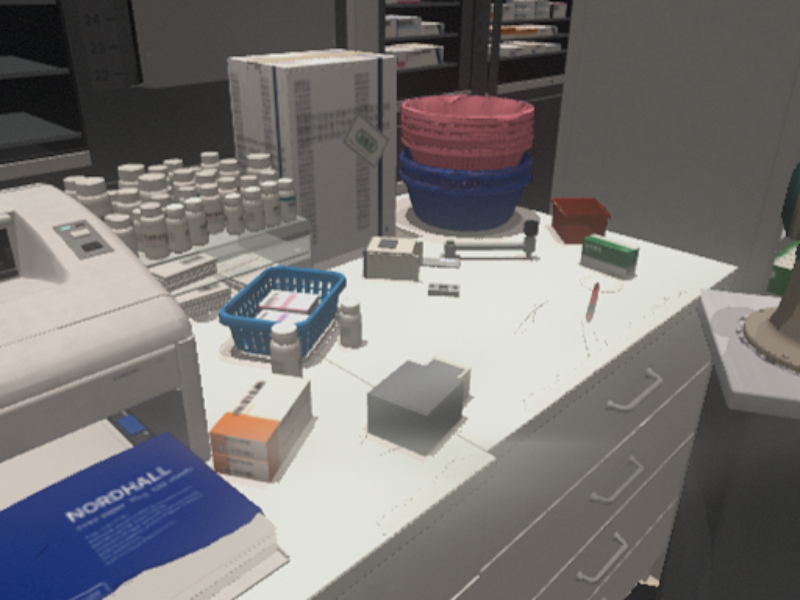

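The pictures show the sleeve (top, 800-wide) at about (295,337) with the cassette tail at (330,350), the dock at (530,268), keeper at (497,324), pivot at (577,316) and knob at (611,394). The bottles are at (321,242) and (389,268). I'll zoom in on two crops.

```bash
python3 - <<'E'
from h import *
im=cv2.imread('pics/top0.png')
a=cv2.resize(im[190:245,160:230],None,fx=8,fy=8,interpolation=cv2.INTER_CUBIC)   # 560x440
b=cv2.resize(im[145:265,305:405],None,fx=5,fy=5,interpolation=cv2.INTER_CUBIC)  # 500x600
cv2.imwrite('pics/a.png',a);cv2.imwrite('pics/b.png',b)
print(proj('top0',env.read_state()['eef_pos']))
def P(u,v,z): return at('top0',u*.64,v*.64,z)
print('knob',P(612,393,.071),'pivot',P(577,314,.034),'keeper',P(497,324,.01))
E
```

```text
(np.float64(80.68075071881384), np.float64(387.7109195568412))
knob [ 0.4348 -0.207   0.071 ] pivot [ 0.5727 -0.1616  0.034 ] keeper [ 0.5539 -0.023   0.01  ]
```

View pics/a.png

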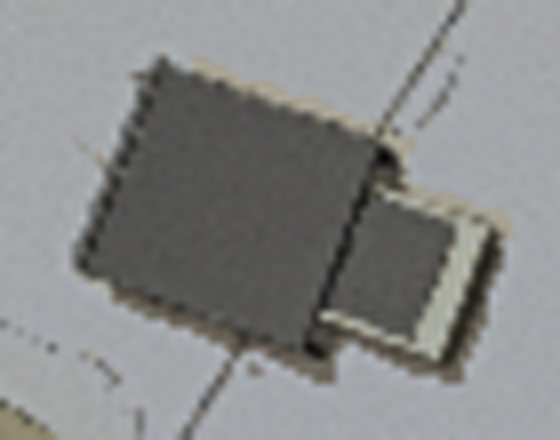

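View pics/b.png

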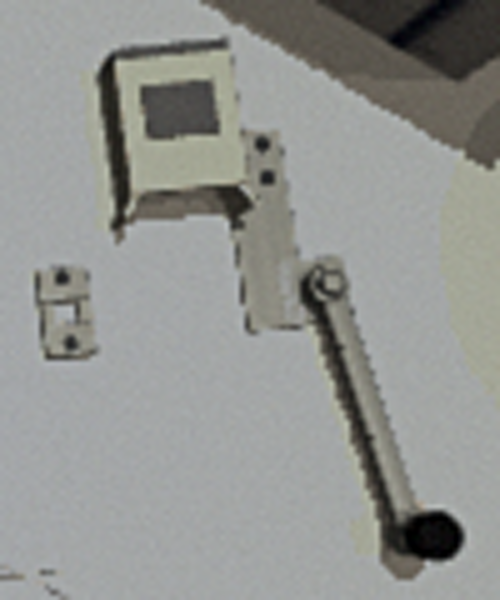

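Crop a shows the sleeve roof corners (160,62), (385,145), (318,352), (82,268) and the cassette tail corners (495,222) and (440,360). Crop b shows the dock roof (115,55), (232,45), (245,180), (125,192), the knob (434,535), the pivot (328,284), and the keeper bolts (62,277) and (70,344) with the hole at (66,313).

```bash
python3 - <<'E'
from h import *
A=lambda u,v,z: at('top0',160+(u+.5)/8-.5,190+(v+.5)/8-.5,z)
B=lambda u,v,z: at('top0',305+(u+.5)/5-.5,145+(v+.5)/5-.5,z)
n=np.linalg.norm; ang=lambda d: np.degrees(np.arctan2(d[1],d[0])).round(1)
s=[A(*p,.054) for p in((160,62),(385,145),(318,352),(82,268))]
print('sleeve',*s)
mb=(s[0]+s[3])/2;mf=(s[1]+s[2])/2
print('w',n(s[0]-s[3]),n(s[1]-s[2]),'len',n(s[0]-s[1]),n(s[2]-s[3]),'mouth',mf,'x ang',ang(s[0]-s[1]),ang(s[3]-s[2]),'w ang',ang(s[1]-s[2]))
t=[A(*p,.043) for p in((495,222),(440,360))];print('tail',*t,n(t[0]-t[1]),'mid',(t[0]+t[1])/2,'out',ang((t[0]+t[1])/2-mf), n(((t[0]+t[1])/2-mf)[:2]),ang(t[0]-t[1]))
d=[B(*p,.052) for p in((115,55),(232,45),(245,180),(125,192))]
print('dock',*d); print(n(d[0]-d[1]),n(d[2]-d[3]),n(d[0]-d[3]),n(d[1]-d[2]),ang(d[0]-d[3]),ang(d[1]-d[2]),ang(d[3]-d[2])-90,'front mid',(d[2]+d[3])/2,'back',(d[0]+d[1])/2)
kn=B(434,535,.071);pv=B(328,284,.034);k1=B(62,277,.01);k2=B(70,344,.01);h=B(66,313,.01)
print('knob',kn,'piv',pv,n((kn-pv)[:2]),ang(kn-pv),'keep',k1,k2,h,ang(k1-k2))
for th in (3,4,5,6,7,8):
    r=np.radians(th);R=np.array([[np.cos(r),-np.sin(r)],[np.sin(r),np.cos(r)]])
    o=pv[:2]-R@[-.058,-.075]; loc=lambda p:(R.T@(p[:2]-o)).round(4)
    print(th,'o',o.round(4),'hole',loc(h),loc((k1+k2)/2),'dockfront',loc((d[2]+d[3])/2),'back',loc((d[0]+d[1])/2),'knob',loc(kn))
for z,n_ in((.065,(389,262)),(.082,(321,234))): print(at('top0',n_[0]*.64,n_[1]*.64,z))
E
```

```text
sleeve [0.5654 0.3621 0.054 ] [0.539  0.2839 0.054 ] [0.4684 0.303  0.054 ] [0.4944 0.3842 0.054 ]
w 0.07436000268961804 0.07313802020837047 len 0.08253605272848949 0.08526101101910533 mouth [0.5037  0.29345 0.054  ] x ang 71.3 72.2 w ang -15.1
tail [0.5149 0.2465 0.043 ] [0.4674 0.2631 0.043 ] 0.0503170945107128 mid [0.49115 0.2548  0.043  ] out -108.0 0.040636498372768275 -19.3
dock [ 0.6946 -0.0428  0.052 ] [ 0.7022 -0.1081  0.052 ] [ 0.6256 -0.1143  0.052 ] [ 0.617  -0.0481  0.052 ]
0.06574077882106356 0.06675627311346853 0.07778078168802369 0.0768505042273634 3.9 4.6 7.400000000000006 front mid [ 0.6213 -0.0812  0.052 ] back [ 0.6984  -0.07545  0.052  ]
knob [ 0.4345 -0.2063  0.071 ] piv [ 0.5716 -0.1641  0.034 ] 0.14344772567036398 -162.9 keep [ 0.5749 -0.0199  0.01  ] [ 0.5367 -0.0245  0.01  ] [ 0.5543 -0.0222  0.01  ] 6.9
3 o [ 0.6256 -0.0862] hole [-0.0678  0.0676] [-0.0664  0.0675] dockfront [-0.004   0.0052] back [0.0733 0.0069] knob [-0.1971 -0.11  ]
4 o [ 0.6242 -0.0852] hole [-0.0654  0.0678] [-0.0639  0.0677] dockfront [-0.0026  0.0042] back [0.0747 0.0046] knob [-0.1977 -0.1075]
5 o [ 0.6228 -0.0843] hole [-0.0629  0.0679] [-0.0614  0.0677] dockfront [-0.0013  0.0033] back [0.076  0.0023] knob [-0.1983 -0.1051]
6 o [ 0.6214 -0.0834] hole [-0.0604  0.0679] [-0.0589  0.0678] dockfront [0.0001 0.0023] back [ 0.0774 -0.0001] knob [-0.1988 -0.1026]
7 o [ 0.62   -0.0826] hole [-0.0579  0.068 ] [-0.0564  0.0678] dockfront [0.0014 0.0012] back [ 0.0787 -0.0025] knob [-0.1992 -0.1002]
8 o [ 0.6186 -0.0818] hole [-0.0554  0.0679] [-0.0539  0.0677] dockfront [0.0028 0.0002] back [ 0.0799 -0.0049] knob [-0.1996 -0.0977]
[0.651  0.1749 0.065 ]
[0.6937 0.2941 0.082 ]
```

Emit:
{"name": "servo_tool", "arguments": {
  "commands": [
    [[-0.0344, -0.0119, 0, 0, 0, 0], [-0.0344, -0.0119, 0, 0, 0, 0], [-0.0344, -0.0119, 0, 0, 0, 0], [-0.0344, -0.0119, 0, 0, 0, 0], [-0.0344, -0.0119, 0, 0, 0, 0], [-0.0344, -0.0119, 0, 0, 0, 0], [-0.0344, -0.0119, 0, 0, 0, 0], [-0.0344, -0.0119, 0, 0, 0, 0], [-0.0344, -0.0119, 0, 0, 0, 0], [-0.0344, -0.0119, 0, 0, 0, 0], [-0.0344, -0.0119, 0, 0, 0, 0], [-0.0344, -0.0119, 0, 0, 0, 0]]
  ],
  "jaw": 1
}}

```text
clock: 1.1
eef_pos: [0.4964, 0.2654, 0.2308]
ee_rot: [-180.0, -0.0, 165.5]
wrist_force: [0.7, 0.6, 1.1]
gripper_width: 0.0854
finger_force: 0.0
```

Emit:
{"name": "servo_tool", "arguments": {
  "commands": [
    [[0, 0, 0, 0, 0, 0.12], [0, 0, 0, 0, 0, 0.12], [0, 0, 0, 0, 0, 0.12], [0, 0, 0, 0, 0, 0.12], [0, 0, 0, 0, 0, 0.12], [0, 0, 0, 0, 0, 0.12], [0, 0, 0, 0, 0, 0.12], [0, 0, 0, 0, 0, 0.12], [0, 0, 0, 0, 0, 0.12], [0, 0, 0, 0, 0, 0.12], [0, 0, 0, 0, 0, 0.12], [0, 0, 0, 0, 0, 0.12]]
  ]
}}

```text
clock: 2.1
eef_pos: [0.4951, 0.2667, 0.2307]
ee_rot: [-179.9, 0.0, 82.7]
wrist_force: [0.1, -1.0, -0.1]
gripper_width: 0.0849
finger_force: 0.0
```

Emit:
{"name": "servo_tool", "arguments": {
  "commands": [
    [[0, 0, 0.02, 0, 0, 0.096], [0, 0, 0.03, 0, 0, 0.096], [0, 0, 0.03, 0, 0, 0], [0, 0, 0.03, 0, 0, 0], [0, 0, 0.0, 0, 0, 0]]
  ]
}}

```text
clock: 2.52
eef_pos: [0.4919, 0.2653, 0.1139]
ee_rot: [-179.5, 0.5, 72.0]
wrist_force: [-0.8, 0.2, -1.1]
gripper_width: 0.0857
finger_force: 0.0
```

Emit:
{"name": "servo_tool", "arguments": {
  "commands": [
    [[0, 0, 0.028, 0, 0, 0], [0, 0, 0.028, 0, 0, 0], [0, 0, 0.028, 0, 0, 0], [0, 0, 0.026, 0, 0, 0], [0, 0, 0, 0, 0, 0], [0, 0, 0, 0, 0, 0]]
  ]
}}

```text
clock: 3.02
eef_pos: [0.4951, 0.2668, 0.0117]
ee_rot: [-179.9, 0.1, 72.0]
wrist_force: [-1.1, -0.0, 0.9]
gripper_width: 0.0855
finger_force: 0.0
```

Emit:
{"name": "servo_tool", "arguments": {
  "commands": [
    [[0, 0, 0, 0, 0, 0], [0, 0, 0, 0, 0, 0], [0, 0, 0, 0, 0, 0], [0, 0, 0, 0, 0, 0], [0, 0, 0, 0, 0, 0], [0, 0, 0, 0, 0, 0], [0, 0, 0, 0, 0, 0], [0, 0, 0, 0, 0, 0]]
  ],
  "jaw": 0.3,
  "force": 35
}}

```text
clock: 3.68
eef_pos: [0.4966, 0.2674, 0.0138]
ee_rot: [179.8, -0.2, 72.0]
wrist_force: [-0.1, -0.9, 6.9]
gripper_width: 0.0496
finger_force: 35.9
```

Emit:
{"name": "servo_tool", "arguments": {
  "commands": [
    [[-0.004, 0, -0.003, 0, 0, 0], [-0.011, 0, 0, 0, 0, 0], [-0.012, 0, 0, 0, 0, 0], [-0.013, 0, 0, 0, 0, 0], [-0.013, 0, 0, 0, 0, 0], [-0.013, 0, 0, 0, 0, 0], [-0.013, 0, 0, 0, 0, 0], [-0.013, 0, 0, 0, 0, 0], [-0.013, 0, 0, 0, 0, 0], [-0.013, 0, 0, 0, 0, 0], [-0.012, 0, 0, 0, 0, 0], [0, 0, 0, 0, 0, 0]]
  ]
}}

```text
clock: 4.68
eef_pos: [0.4543, 0.1412, 0.0141]
ee_rot: [-180.0, 0.0, 71.9]
wrist_force: [-0.2, -0.5, -1.7]
gripper_width: 0.0495
finger_force: 36.4
```

Emit:
{"name": "servo_tool", "arguments": {
  "commands": [
    [[0, 0, 0.002, 0, 0, 0], [0, 0, 0, 0, 0, 0], [0, 0, 0, 0, 0, 0]]
  ]
}}

```text
clock: 4.93
eef_pos: [0.4561, 0.143, 0.0137]
ee_rot: [179.9, 0.0, 72.0]
wrist_force: [-1.7, -4.0, 7.3]
gripper_width: 0.0497
finger_force: 37.4
```

Emit:
{"name": "servo_tool", "arguments": {
  "commands": [
    [[0, 0, 0, 0, 0, 0], [0, 0, 0, 0, 0, 0], [0, 0, 0, 0, 0, 0], [0, 0, 0, 0, 0, 0], [0, 0, -0.03, 0, 0, 0], [0, 0, -0.03, 0, 0, 0], [0, 0, -0.03, 0, 0, 0], [0, 0, -0.02, 0, 0, 0], [0, 0, 0, 0, 0, 0], [0, 0, 0, 0, 0, 0]]
  ],
  "jaw": 1
}}

```text
clock: 5.77
eef_pos: [0.4557, 0.1434, 0.1233]
ee_rot: [179.9, -0.1, 72.0]
wrist_force: [0.5, -0.2, 0.1]
gripper_width: 0.0854
finger_force: 0.0
```

```bash
python3 - <<'E'
from h import *
print(env.read_state()['eef_pos'])
snap('wrist','w1'); snap('top','t1')
im=cv2.imread('pics/t1.png');a=cv2.resize(im[185:285,150:280],None,fx=3,fy=3,interpolation=cv2.INTER_CUBIC)
w=cv2.resize(cv2.imread('pics/w1.png'),(400,300)); 
cv2.imwrite('pics/c.png',np.hstack([a,w]))
E
```

```text
[0.45571708 0.14344846 0.12325938]
```

View pics/c.png

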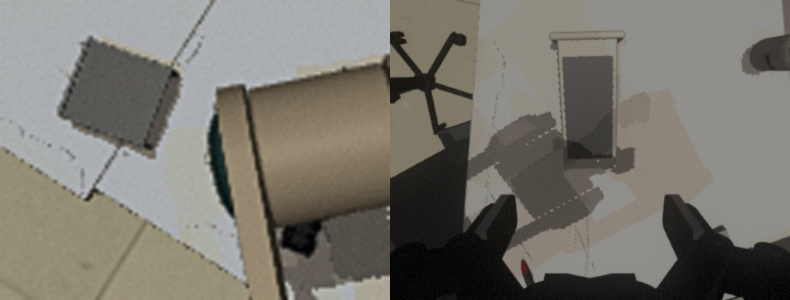

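The cassette is out and flat. In the wrist view (right half) its front panel runs from (551,36) to (625,36) and its tail edge from (565,157) to (617,160).

```bash
python3 - <<'E'
from h import *
W=lambda u,v,z: at('w1',(u-390)*1.28,v*1.28,z)
f=[W(551,35,.045),W(625,35,.045)];t=[W(565,160,.043),W(617,160,.043)]
print(f,t,np.linalg.norm(f[0]-f[1]),np.linalg.norm(t[0]-t[1]))
F=(f[0]+f[1])/2;T=(t[0]+t[1])/2;d=F-T;print(F,T,np.linalg.norm(d),np.degrees(np.arctan2(d[1],d[0])))
for k in(20,22): print(F[:2]-d[:2]/np.linalg.norm(d[:2])*k/1000)
E
```

```text
[array([0.4574, 0.2514, 0.045 ]), array([0.5141, 0.233 , 0.045 ])] [array([0.4316, 0.1464, 0.043 ]), array([0.4782, 0.1312, 0.043 ])] 0.059610821165288465 0.049016323811563046
[0.48575 0.2422  0.045  ] [0.4549 0.1388 0.043 ] 0.10792257641476137 73.38721686514785
[0.48003196 0.22303482]
[0.47946015 0.22111831]
```

Emit:
{"name": "servo_tool", "arguments": {
  "commands": [
    [[0.028, 0, 0, 0, 0, 0], [0.029, 0, 0, 0, 0, 0], [0.028, 0, 0, 0, 0, 0], [0, 0, 0, 0, 0, 0], [0, 0, 0.028, 0, 0, 0], [0, 0, 0.028, 0, 0, 0], [0, 0, 0.028, 0, 0, 0], [0, 0, 0.025, 0, 0, 0], [0, 0, 0, 0, 0, 0], [0, 0, 0, 0, 0, 0]]
  ]
}}

```text
clock: 6.7
eef_pos: [0.4798, 0.2233, 0.0113]
ee_rot: [-179.8, 0.2, 72.0]
wrist_force: [0.5, 0.4, 1.0]
gripper_width: 0.0855
finger_force: 0.0
```

Emit:
{"name": "servo_tool", "arguments": {
  "commands": [
    [[0, 0, 0, 0, 0, 0], [0, 0, 0, 0, 0, 0], [0, 0, 0, 0, 0, 0], [0, 0, 0, 0, 0, 0], [0, 0, 0, 0, 0, 0], [0, 0, 0, 0, 0, 0], [0, 0, 0, 0, 0, 0], [0, 0, 0, 0, 0, 0]]
  ],
  "jaw": 0.3,
  "force": 40
}}

```text
clock: 7.37
eef_pos: [0.4825, 0.2245, 0.0152]
ee_rot: [179.9, -0.1, 72.0]
wrist_force: [0.1, -0.9, 6.9]
gripper_width: 0.0495
finger_force: 43.0
```

```bash
cat > fit.py <<'E'
from h import *
from scipy.optimize import differential_evolution
from scipy.ndimage import map_coordinates
import itertools
G={}
for f in('top0','side0'):
    g=cv2.GaussianBlur(cv2.cvtColor(cv2.imread(f'pics/{f}.png'),cv2.COLOR_BGR2GRAY).astype(np.float32),(0,0),1.0)
    G[f]=(cv2.Sobel(g,cv2.CV_32F,1,0),cv2.Sobel(g,cv2.CV_32F,0,1))
def edge(f,a,b):
    pa,pb=np.array(proj(f,a)),np.array(proj(f,b)); n=np.array([-(pb-pa)[1],(pb-pa)[0]]); n/=np.linalg.norm(n)
    q=pa+(pb-pa)*np.linspace(.08,.92,25)[:,None]
    gx,gy=[map_coordinates(g,[q[:,1],q[:,0]],order=1,mode='nearest') for g in G[f]]
    return np.clip(abs(gx*n[0]+gy*n[1]),0,150).mean()
def w(p,l):
    c,s=np.cos(p[2]),np.sin(p[2]); return [p[0]+c*l[0]-s*l[1],p[1]+s*l[0]+c*l[1],l[2]]
D=[((0,.033,.052),(.083,.033,.052)),((0,-.033,.052),(.083,-.033,.052)),((.083,-.033,.052),(.083,.033,.052)),((0,-.033,.052),(0,.033,.052)),((.0,-.033,.052),(0.083,-.033,.052))]
S=[((0,.033,.052),(.083,.033,.052)),((0,.033,.052),(0,-.033,.052)),((.083,.033,.052),(.083,.033,0)),((.005,.033,0),(.083,.033,0))]
def K(k): 
    x0,x1=k-.025,k+.025
    return [((x0,.056,.01),(x1,.056,.01)),((x0,.084,.01),(x1,.084,.01)),((x0,.056,.01),(x0,.084,.01)),((x1,.056,.01),(x1,.084,.01))]
def cost(p,parts=False):
    a=np.mean([edge('top0',w(p,a),w(p,b)) for a,b in D]); b=np.mean([edge('side0',w(p,a),w(p,b)) for a,b in S]); k=np.mean([edge('top0',w(p,a),w(p,b)) for a,b in K(p[3])])
    if parts: print('top',a,'side',b,'keeper',k)
    return -(a+.7*b+k)
r=differential_evolution(cost,[(.61,.635),(-.095,-.07),(.03,.15),(-.066,-.05)],seed=1,popsize=20,maxiter=80)
p=r.x; print('dock',p[:2].round(4),'yaw',np.degrees(p[2]).round(2),'keeper x',p[3].round(4),-r.fun); cost(p,1)
print('pivot',w(p,(-.058,-.075,.034)),proj('top0',w(p,(-.058,-.075,.034))))
print('hole',w(p,(p[3],.07,.01)))
im=cv2.imread('pics/top0.png');z=cv2.resize(im[145:265,305:405],None,fx=5,fy=5,interpolation=cv2.INTER_CUBIC)
for a,b in D+K(p[3]):
    q=[tuple(int(v) for v in (np.array(proj('top0',w(p,t)))-[305,145])*5+2) for t in(a,b)]; cv2.line(z,*q,(0,0,255),1)
im=cv2.imread('pics/side0.png');y=cv2.resize(im[140:200,225:305],(300,225),interpolation=cv2.INTER_CUBIC)
for a,b in S+K(p[3]):
    q=[tuple(int(v) for v in (np.array(proj('side0',w(p,t)))-[225,140])*3.75) for t in(a,b)]; cv2.line(y,*q,(0,0,255),1)
y=cv2.copyMakeBorder(y,0,375,0,0,cv2.BORDER_CONSTANT); cv2.imwrite('pics/d.png',np.hstack([z,y]))
E
python3 fit.py
```

```text
dock [ 0.619  -0.0815] yaw 7.31 keeper x -0.0578 313.92199728113206
top 103.06608690371691 side 144.36431159721374 keeper 109.80089225936553
pivot [np.float64(0.5710369874214253), np.float64(-0.16329581877458332), 0.034] (np.float64(369.90430969759916), np.float64(201.5752520637321))
hole [np.float64(0.5528285068581591), np.float64(-0.01944343098181131), 0.01]
```

View pics/d.png

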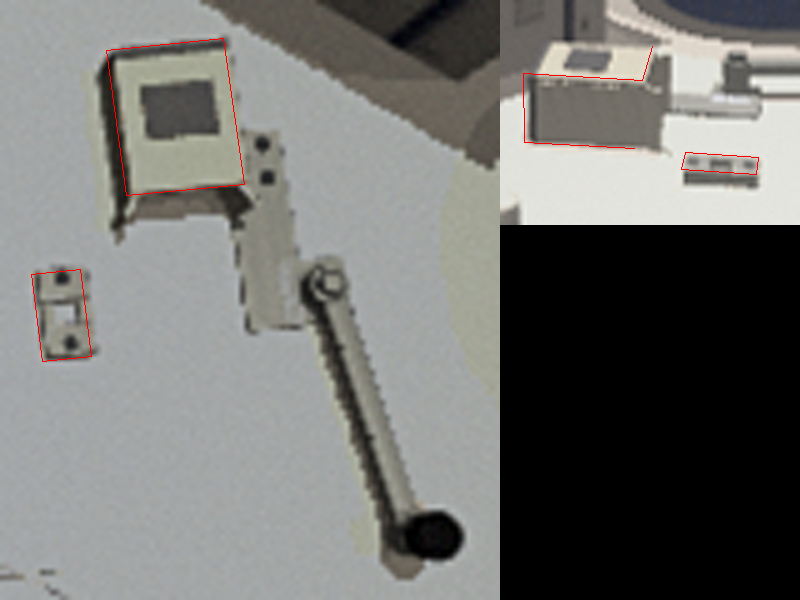

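Emit:
{"name": "servo_tool", "arguments": {
  "commands": [
    [[0, 0, -0.02, 0, 0, 0], [-0.025, 0, -0.01, 0, 0, 0], [-0.035, 0, 0, 0, 0, 0], [-0.035, 0, 0, 0, 0, 0], [-0.03, 0, 0, 0, 0, 0], [0, 0, 0, 0, 0, -0.1], [0, 0, 0, 0, 0, -0.1], [0, 0, 0, 0, 0, -0.1], [0, 0, 0, 0, 0, -0.1], [0, 0, 0, 0, 0, -0.1], [0, 0, 0, 0, 0, -0.1], [0, 0, 0, 0, 0, -0.1]]
  ]
}}

```text
clock: 8.37
eef_pos: [0.4427, 0.1051, 0.0435]
ee_rot: [180.0, -0.0, 112.4]
wrist_force: [-0.7, 0.1, -2.0]
gripper_width: 0.0493
finger_force: 42.3
```

Emit:
{"name": "servo_tool", "arguments": {
  "commands": [
    [[0, 0, 0, 0, 0, -0.1], [0, 0, 0, 0, 0, -0.1], [0, 0, 0, 0, 0, -0.1], [0, 0, 0, 0, 0, -0.1], [0, 0, 0, 0, 0, -0.1], [0, 0, 0, 0, 0, -0.1], [0, 0, 0, 0, 0, -0.1], [0, 0, 0, 0, 0, -0.1], [0, 0, 0, 0, 0, -0.1], [0, 0, 0, 0, 0, -0.1], [0, 0, 0, 0, 0, -0.1], [0, 0, 0, 0, 0, -0.1]]
  ]
}}

```text
clock: 9.37
eef_pos: [0.4426, 0.1051, 0.0435]
ee_rot: [180.0, 0.0, -178.8]
wrist_force: [-0.8, -0.2, -1.5]
gripper_width: 0.0491
finger_force: 42.3
```

Emit:
{"name": "servo_tool", "arguments": {
  "commands": [
    [[0, 0, 0, 0, 0, -0.112], [-0.003, -0.025, 0, 0, 0, 0], [-0.003, -0.025, 0, 0, 0, 0], [-0.003, -0.026, 0, 0, 0, 0], [-0.003, -0.026, 0, 0, 0, 0], [-0.003, -0.026, 0, 0, 0, 0], [-0.003, -0.026, 0, 0, 0, 0], [-0.003, -0.026, 0, 0, 0, 0], [-0.004, -0.0275, 0, 0, 0, 0], [0, 0, 0.012, 0, 0, 0], [0, 0, 0.012, 0, 0, 0], [0, 0, 0, 0, 0, 0]]
  ]
}}

```text
clock: 10.37
eef_pos: [0.4916, -0.0966, 0.0161]
ee_rot: [179.9, -0.3, -172.7]
wrist_force: [-1.1, 0.1, -2.6]
gripper_width: 0.0491
finger_force: 42.5
```

Emit:
{"name": "servo_tool", "arguments": {
  "commands": [
    [[0, 0, 0.004, 0, 0, 0], [0, 0, 0, 0, 0, 0], [0, 0, 0, 0, 0, 0]]
  ]
}}

```text
clock: 10.62
eef_pos: [0.4939, -0.0966, 0.0155]
ee_rot: [180.0, 0.0, -172.6]
wrist_force: [-0.1, 0.0, -1.6]
gripper_width: 0.0492
finger_force: 42.5
```

```bash
python3 - <<'E'
from h import *
snap('side','s2');im=cv2.imread('pics/s2.png')
cv2.imwrite('pics/e.png',cv2.resize(im[120:220,190:330],None,fx=5,fy=5,interpolation=cv2.INTER_CUBIC))
E
```

```text
(no output)
```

View pics/e.png

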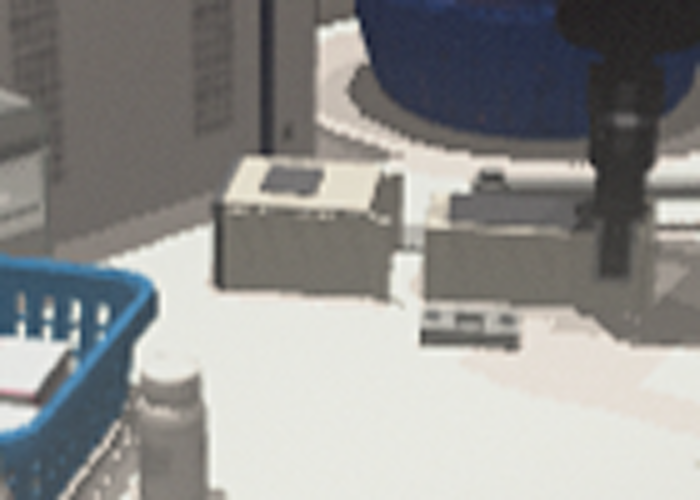

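The side view shows the cassette level and just short of the dock mouth (gap at about (405,240)), held behind the front panel. I'll start the insertion.

Emit:
{"name": "servo_tool", "arguments": {
  "commands": [
    [[-0.005, -0.001, 0, 0, 0, 0], [-0.005, 0, 0, 0, 0, 0], [-0.005, 0, 0, 0, 0, 0], [-0.005, 0, 0, 0, 0, 0], [-0.005, 0, 0, 0, 0, 0], [-0.005, 0, 0, 0, 0, 0], [-0.005, 0, 0, 0, 0, 0], [-0.005, 0, 0, 0, 0, 0]]
  ]
}}

```text
clock: 11.33
eef_pos: [0.5262, -0.0948, 0.014]
ee_rot: [179.9, -1.3, -172.7]
wrist_force: [-45.7, -9.0, 21.2]
gripper_width: 0.0493
finger_force: 47.3
```

Emit:
{"name": "servo_tool", "arguments": {
  "commands": [
    [[0.004, 0, 0, 0, 0, 0], [0.005, 0, 0, 0, 0, 0], [0, 0, 0, 0, 0, 0], [0, 0, 0, 0, 0, 0]]
  ]
}}

```text
clock: 11.67
eef_pos: [0.5251, -0.0945, 0.0154]
ee_rot: [180.0, 0.0, -172.7]
wrist_force: [-0.3, -0.3, -2.5]
gripper_width: 0.0494
finger_force: 44.7
```

```bash
python3 - <<'E'
from h import *
snap('side','s3');im=cv2.imread('pics/s3.png');snap('top','t3');it=cv2.imread('pics/t3.png')
a=cv2.resize(im[130:200,215:305],(450,350),interpolation=cv2.INTER_CUBIC)
b=cv2.resize(it[145:215,305:375],(350,350),interpolation=cv2.INTER_CUBIC)
cv2.imwrite('pics/f.png',np.hstack([a,b])); print(env.read_state()['wrist_force'])
E
```

```text
[-0.68759685 -0.34544752 -2.05559203]
```

View pics/f.png

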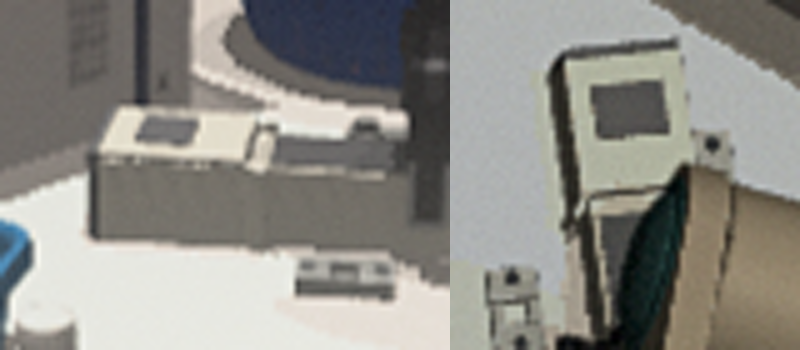

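The cassette tail sits in the flare and looks lined up, but something is blocking it axially. I'll measure its residual offset and tilt numerically.

```bash
cat > m.py <<'E'
from h import *
from scipy.ndimage import map_coordinates
th=np.radians(7.31); o=np.array([.619,-.0815]); R=np.array([[np.cos(th),-np.sin(th)],[np.sin(th),np.cos(th)]])
def Wd(x,y,z): return [*(o+R@[x,y]),z]
def load(f):
    g=cv2.GaussianBlur(cv2.cvtColor(cv2.imread(f'pics/{f}.png'),cv2.COLOR_BGR2GRAY).astype(np.float32),(0,0),.8)
    return cv2.Sobel(g,cv2.CV_32F,1,0),cv2.Sobel(g,cv2.CV_32F,0,1)
def resp(G,f,a,b):
    pa,pb=np.array(proj(f,a)),np.array(proj(f,b)); n=np.array([-(pb-pa)[1],(pb-pa)[0]]); n/=np.linalg.norm(n)
    q=pa+(pb-pa)*np.linspace(0,1,20)[:,None]
    gx,gy=[map_coordinates(g,[q[:,1],q[:,0]],order=1) for g in G]; return abs((gx*n[0]+gy*n[1]).mean())
def best(f,mk,r1,r2,lab,k=3):
    G=load(f); L=sorted([(resp(G,f,*mk(u,v)),round(u*1000,1),round(v*1000,1)) for u in r1 for v in r2],reverse=True)[:k]; print(lab,[(round(float(a)),b,c) for a,b,c in L])
r=lambda c:np.arange(c-.007,c+.0071,.0005)
best('t3',lambda u,v:(Wd(.005,u,.052),Wd(.07,v,.052)),r(.033),r(.033),'top: dock left roof y')
best('side0',lambda u,v:(Wd(.005,.033,u),Wd(.07,.033,v)),r(.052),r(.052),'side: dock roof z')
best('side0',lambda u,v:(Wd(.005,.033,u),Wd(.07,.033,v)),r(.0),r(.0),'side: dock bottom z')
best('t3',lambda u,v:(Wd(-.055,u,.043),Wd(-.015,v,.043)),r(.025),r(.025),'top: cas left y (x -55,-15)')
for f,x0 in(('s3',0),('s2',-.031)):
    best(f,lambda u,v:(Wd(-.065+x0,.025,u),Wd(-.015+x0,.025,v)),r(.043),r(.043),f+' cas top z')
    best(f,lambda u,v:(Wd(-.065+x0,.025,u),Wd(-.015+x0,.025,v)),r(.0),r(.0),f+' cas bottom z')
E
python3 m.py
```

```text
top: dock left roof y [(378, np.float64(30.0), np.float64(30.0)), (378, np.float64(30.5), np.float64(30.0)), (378, np.float64(30.5), np.float64(29.5))]
side: dock roof z [(246, np.float64(52.5), np.float64(49.5)), (246, np.float64(52.0), np.float64(50.0)), (245, np.float64(53.0), np.float64(49.0))]
side: dock bottom z [(309, np.float64(1.5), np.float64(1.0)), (308, np.float64(1.5), np.float64(1.5)), (308, np.float64(2.0), np.float64(1.0))]
top: cas left y (x -55,-15) [(265, np.float64(32.0), np.float64(32.0)), (259, np.float64(32.0), np.float64(31.5)), (254, np.float64(31.5), np.float64(32.0))]
s3 cas top z [(96, np.float64(48.0), np.float64(48.5)), (96, np.float64(47.5), np.float64(48.5)), (96, np.float64(47.5), np.float64(49.0))]
s3 cas bottom z [(213, np.float64(0.5), np.float64(-0.0)), (212, np.float64(1.0), np.float64(-0.0)), (212, np.float64(0.5), np.float64(0.5))]
s2 cas top z [(97, np.float64(45.0), np.float64(45.5)), (96, np.float64(45.5), np.float64(45.5)), (96, np.float64(45.0), np.float64(46.0))]
s2 cas bottom z [(206, np.float64(-1.0), np.float64(0.5)), (206, np.float64(-1.0), np.float64(1.0)), (206, np.float64(-0.5), np.float64(0.5))]
```

```bash
cat >> m.py <<'E'
print('----')
def prof(f,x,z,y0,y1):
    g=cv2.cvtColor(cv2.imread(f'pics/{f}.png'),cv2.COLOR_BGR2GRAY).astype(np.float32)
    ys=np.arange(y0,y1,.0015); q=np.array([proj(f,Wd(x,y,z)) for y in ys]); print(f,'x',x,'z',z,'y0',y0,map_coordinates(g,[q[:,1],q[:,0]],order=1).astype(int).tolist())
for x in(.01,.04,.07): prof('top0',x,.052,.045,.02) if 0 else prof('top0',x,.052,-.045,.046)
for x in(-.05,-.035,-.02): prof('t3',x,.043,.0,.045)
E
python3 m.py | sed -n '/----/,$p'
```

```text
----
top0 x 0.01 z 0.052 y0 -0.045 [133, 132, 132, 133, 133, 129, 123, 138, 160, 163, 165, 164, 163, 164, 164, 164, 164, 163, 163, 163, 164, 164, 163, 163, 164, 164, 163, 162, 164, 165, 165, 165, 164, 163, 163, 163, 162, 163, 163, 163, 162, 163, 163, 165, 165, 164, 165, 166, 166, 161, 107, 59, 46, 38, 42, 58, 85, 122, 162, 169, 165]
top0 x 0.04 z 0.052 y0 -0.045 [164, 164, 164, 166, 167, 168, 165, 162, 161, 161, 162, 164, 165, 159, 131, 105, 83, 73, 73, 75, 77, 77, 76, 76, 77, 76, 74, 74, 74, 75, 75, 76, 77, 77, 77, 77, 76, 76, 73, 70, 72, 87, 137, 166, 166, 166, 166, 166, 168, 146, 118, 80, 45, 39, 37, 47, 71, 116, 146, 161, 166]
top0 x 0.07 z 0.052 y0 -0.045 [164, 165, 166, 165, 162, 148, 128, 139, 159, 162, 165, 164, 164, 164, 165, 166, 165, 164, 164, 165, 164, 162, 162, 163, 164, 164, 165, 165, 165, 164, 163, 163, 164, 164, 164, 164, 164, 165, 166, 164, 162, 163, 164, 164, 165, 165, 166, 167, 163, 156, 111, 53, 37, 30, 34, 42, 85, 122, 148, 166, 166]
t3 x -0.05 z 0.043 y0 0.0 [24, 24, 24, 23, 21, 17, 11, 12, 18, 34, 55, 64, 71, 90, 108, 123, 119, 74, 45, 35, 41, 57, 100, 152, 156, 154, 153, 154, 161, 167]
t3 x -0.035 z 0.043 y0 0.0 [21, 16, 12, 8, 15, 25, 49, 72, 72, 71, 67, 68, 75, 95, 128, 122, 93, 66, 41, 40, 43, 72, 103, 137, 156, 154, 155, 158, 166, 175]
t3 x -0.02 z 0.043 y0 0.0 [27, 48, 67, 70, 73, 72, 71, 70, 70, 71, 70, 68, 75, 84, 128, 159, 101, 55, 43, 38, 42, 56, 80, 93, 96, 97, 97, 135, 172, 177]
```

The roof profile puts the dock centre about 2.7 mm to the right (−y) of my estimate, and the cassette sits at about −0.3 mm. I'll shift −2.5 mm and go again.

Emit:
{"name": "servo_tool", "arguments": {
  "commands": [
    [[0.004, 0, 0, 0, 0, 0], [0, -0.0025, 0, 0, 0, 0], [0, 0, 0, 0, 0, 0], [-0.005, 0, 0, 0, 0, 0], [-0.005, 0, 0, 0, 0, 0], [-0.005, 0, 0, 0, 0, 0], [-0.005, 0, 0, 0, 0, 0], [-0.004, 0, 0, 0, 0, 0]]
  ]
}}

```text
clock: 12.43
eef_pos: [0.5457, -0.0943, 0.0153]
ee_rot: [180.0, 0.0, -172.7]
wrist_force: [0.2, -0.1, -1.8]
gripper_width: 0.0496
finger_force: 44.7
```

Emit:
{"name": "servo_tool", "arguments": {
  "commands": [
    [[-0.006, 0, 0, 0, 0, 0], [-0.006, 0, 0, 0, 0, 0], [-0.006, 0, 0, 0, 0, 0], [-0.006, 0, 0, 0, 0, 0], [-0.006, 0, 0, 0, 0, 0], [-0.004, 0, 0, 0, 0, 0], [0, 0, 0, 0, 0, 0]]
  ]
}}

```text
clock: 13.02
eef_pos: [0.5794, -0.09, 0.0153]
ee_rot: [180.0, 0.0, -172.7]
wrist_force: [-1.0, 1.1, -2.0]
gripper_width: 0.0491
finger_force: 44.7
```

Emit:
{"name": "servo_tool", "arguments": {
  "commands": [
    [[-0.004, 0, 0, 0, 0, 0], [-0.004, 0, 0, 0, 0, 0], [-0.002, 0, 0, 0, 0, 0], [-0.002, 0, 0, 0, 0, 0], [0, 0, 0, 0, 0, 0]]
  ]
}}

```text
clock: 13.43
eef_pos: [0.5908, -0.0886, 0.0153]
ee_rot: [180.0, 0.0, -172.7]
wrist_force: [0.8, -0.1, -1.4]
gripper_width: 0.0494
finger_force: 44.7
```

Emit:
{"name": "servo_tool", "arguments": {
  "commands": [
    [[-0.002, 0, 0, 0, 0, 0], [-0.002, 0, 0, 0, 0, 0], [0, 0, 0, 0, 0, 0], [0, 0, 0, 0, 0, 0]]
  ]
}}

```text
clock: 13.77
eef_pos: [0.5945, -0.0881, 0.0153]
ee_rot: [180.0, -0.0, -172.7]
wrist_force: [-0.2, -0.2, -1.6]
gripper_width: 0.0491
finger_force: 44.7
```

Emit:
{"name": "servo_tool", "arguments": {
  "commands": [
    [[-0.002, 0, 0, 0, 0, 0], [-0.002, 0, 0, 0, 0, 0], [-0.001, 0, 0, 0, 0, 0], [0, 0, 0, 0, 0, 0]]
  ]
}}

```text
clock: 14.1
eef_pos: [0.5997, -0.0875, 0.0153]
ee_rot: [180.0, 0.0, -172.7]
wrist_force: [0.8, -0.2, -1.3]
gripper_width: 0.0494
finger_force: 44.7
```

Emit:
{"name": "servo_tool", "arguments": {
  "commands": [
    [[-0.002, 0, 0, 0, 0, 0], [-0.002, 0, 0, 0, 0, 0], [0, 0, 0, 0, 0, 0], [0, 0, 0, 0, 0, 0]]
  ]
}}

```text
clock: 14.43
eef_pos: [0.6005, -0.0874, 0.0143]
ee_rot: [179.9, -0.5, -172.7]
wrist_force: [-13.6, -0.7, 4.1]
gripper_width: 0.0492
finger_force: 45.3
```

Emit:
{"name": "servo_tool", "arguments": {
  "commands": [
    [[0.002, 0, 0, 0, 0, 0], [0, 0, 0, 0, 0, 0], [0, 0, 0, 0, 0, 0], [0, 0, 0, 0, 0, 0], [0, 0, -0.02, 0, 0, 0], [0, 0, -0.03, 0, 0, 0], [0, 0, -0.03, 0, 0, 0], [0.03, 0, -0.02, 0, 0, 0], [0.03, 0, 0, 0, 0, 0], [0.03, 0, 0, 0, 0, 0], [0, 0, 0, 0, 0, 0]]
  ],
  "jaw": 0.7
}}

```text
clock: 15.35
eef_pos: [0.5087, -0.0985, 0.1158]
ee_rot: [180.0, -0.0, -172.7]
wrist_force: [-0.2, 0.3, -0.4]
gripper_width: 0.06
finger_force: 0.0
```

```bash
python3 - <<'E'
from h import *
snap('side','s4');im=cv2.imread('pics/s4.png');snap('top','t4');it=cv2.imread('pics/t4.png')
a=cv2.resize(im[130:200,215:305],(450,350),interpolation=cv2.INTER_CUBIC)
b=cv2.resize(it[145:215,305:375],(350,350),interpolation=cv2.INTER_CUBIC)
cv2.imwrite('pics/g.png',np.hstack([a,b])); print(env.read_state()['eef_pos'])
E
```

```text
[ 0.51256325 -0.09861574  0.11699228]
```

View pics/g.png

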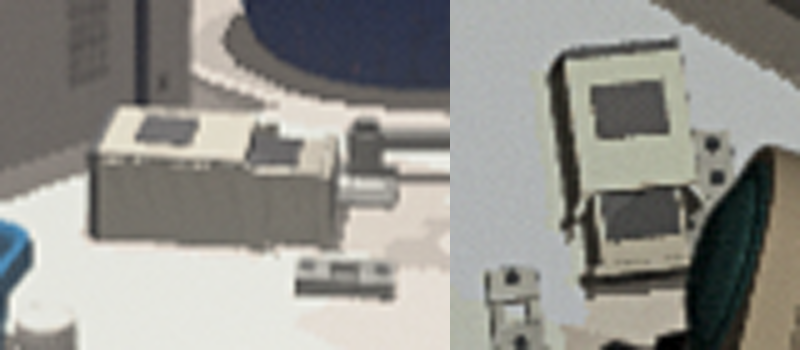

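The cassette is in, with its panel's front edge at about (588,277)-(690,264) in the right half and the roof front edge at about (580,191)-(690,183).

```bash
cat >> m.py <<'E'
print('====')
def profx(f,y,z,x0,x1):
    g=cv2.cvtColor(cv2.imread(f'pics/{f}.png'),cv2.COLOR_BGR2GRAY).astype(np.float32)
    xs=np.arange(x0,x1,.0015); q=np.array([proj(f,Wd(x,y,z)) for x in xs]); print(f,'y',y,'x0',x0,map_coordinates(g,[q[:,1],q[:,0]],order=1).astype(int).tolist())
for y in(-.015,0,.015): profx('t4',y,.045,-.06,-.02); profx('t4',y,.052,-.01,.01); profx('t4',y,.052,.07,.09)
E
python3 m.py | sed -n '/====/,$p'
```

```text
====
t4 y -0.015 x0 -0.06 [175, 175, 160, 114, 86, 81, 71, 57, 43, 30, 69, 116, 139, 155, 143, 137, 148, 155, 155, 157, 160, 158, 151, 116, 76, 69, 65]
t4 y -0.015 x0 -0.01 [71, 70, 69, 68, 66, 65, 59, 66, 133, 180, 179, 179, 177, 176]
t4 y -0.015 x0 0.07 [177, 177, 178, 177, 150, 123, 96, 80, 102, 128, 162, 183, 181, 180]
t4 y 0 x0 -0.06 [171, 163, 120, 88, 81, 74, 66, 48, 24, 31, 51, 103, 158, 148, 141, 150, 156, 157, 159, 160, 160, 159, 129, 83, 69, 65, 67]
t4 y 0 x0 -0.01 [70, 70, 71, 67, 62, 54, 49, 111, 165, 175, 180, 178, 176, 175]
t4 y 0 x0 0.07 [177, 178, 180, 179, 175, 127, 87, 84, 93, 144, 180, 182, 182, 178]
t4 y 0.015 x0 -0.06 [172, 173, 166, 119, 85, 79, 66, 43, 35, 38, 81, 137, 151, 158, 148, 142, 151, 158, 159, 160, 160, 150, 133, 110, 79, 71, 71]
t4 y 0.015 x0 -0.01 [83, 82, 83, 83, 81, 78, 72, 69, 131, 182, 181, 180, 176, 175]
t4 y 0.015 x0 0.07 [177, 177, 177, 177, 149, 119, 96, 80, 99, 121, 157, 182, 181, 180]
```

The cassette front sits at about dock x −44.5 mm, so it is home. Next, the latch knob.

Emit:
{"name": "servo_tool", "arguments": {
  "commands": [
    [[0, 0, 0, 0, 0, -0.0785], [0, 0, 0, 0, 0, -0.0785], [0.0211, -0.0163, 0, 0, 0, 0], [0.0211, -0.0163, 0, 0, 0, 0], [0.0211, -0.0163, 0, 0, 0, 0], [0.0211, -0.0163, 0, 0, 0, 0], [0.0211, -0.0163, 0, 0, 0, 0], [0, 0, 0, 0, 0, 0], [0, 0, 0, 0, 0, 0]]
  ]
}}

```text
clock: 16.2
eef_pos: [0.4348, -0.2075, 0.1164]
ee_rot: [-179.9, 0.1, -163.8]
wrist_force: [-0.5, 0.6, -0.9]
gripper_width: 0.0598
finger_force: 0.0
```

```bash
python3 - <<'E'
from h import *
from scipy import ndimage as nd
print(env.read_state()['eef_pos'],env.read_state()['ee_rot'])
for f in('top0','side0'):
    g=cv2.cvtColor(cv2.imread(f'pics/{f}.png'),cv2.COLOR_BGR2GRAY)
    u,v=map(int,proj(f,[.434,-.2065,.058])); w=g[v-12:v+13,u-14:u+15]
    l,n=nd.label(w<45)
    for i in range(1,n+1):
        m=l==i
        if m.sum()>15: cy,cx=nd.center_of_mass(m);sl=nd.find_objects(l)[i-1];print(f,(u,v),cx+u-14,cy+v-12,m.sum(),sl, 'exp',proj(f,[.434,-.2065,.058]),at(f,cx+u-14,cy+v-12,.066))
E
```

```text
[ 0.43480293 -0.20750685  0.11639089] [-1.79931641e+02  1.26860908e-01 -1.63820448e+02]
top0 (389, 251) 389.6261682242991 251.86915887850466 107 (slice(9, 18, None), slice(7, 22, None)) exp (np.float64(389.81560198007), np.float64(251.84843720685024)) [ 0.4338 -0.2033  0.066 ]
```

Emit:
{"name": "servo_tool", "arguments": {
  "commands": [
    [[0, 0, 0.025, 0, 0, 0], [0, 0, 0.025, 0, 0, 0], [0, 0, 0.024, 0, 0, 0], [0, 0, 0, 0, 0, 0], [0, 0, 0, 0, 0, 0]]
  ]
}}

```text
clock: 16.62
eef_pos: [0.4343, -0.2056, 0.041]
ee_rot: [179.9, -0.1, -163.6]
wrist_force: [0.0, -0.2, 0.7]
gripper_width: 0.0595
finger_force: 0.0
```

Emit:
{"name": "servo_tool", "arguments": {
  "commands": [
    [[0, 0, 0, 0, 0, 0], [0, 0, 0, 0, 0, 0], [0, 0, 0, 0, 0, 0], [0, 0, 0, 0, 0, 0], [0, 0, 0, 0, 0, 0], [0, 0, 0, 0, 0, 0], [0, 0, 0, 0, 0, 0]]
  ],
  "jaw": 0.1,
  "force": 50
}}

```text
clock: 17.2
eef_pos: [0.4351, -0.2071, 0.0433]
ee_rot: [-179.9, 0.2, -163.7]
wrist_force: [0.2, 1.0, 6.7]
gripper_width: 0.0242
finger_force: 49.0
```

Emit:
{"name": "servo_tool", "arguments": {
  "commands": [
    [[0, 0, -0.004, 0, 0, 0], [0, 0, -0.004, 0, 0, 0], [0, 0, -0.004, 0, 0, 0], [0, 0, -0.003, 0, 0, 0], [0, 0, 0, 0, 0, 0], [0, 0, 0, 0, 0, 0]]
  ]
}}

```text
clock: 17.7
eef_pos: [0.4345, -0.2061, 0.0562]
ee_rot: [-180.0, 0.1, -163.7]
wrist_force: [7.8, 0.3, -8.4]
gripper_width: 0.0243
finger_force: 49.4
```

Emit:
{"name": "servo_tool", "arguments": {
  "commands": [
    [[-0.0007, 0.0139, 0, 0, 0, 0.096], [-0.0007, 0.0139, 0, 0, 0, 0.096], [-0.0007, 0.0139, 0, 0, 0, 0.096], [-0.0007, 0.0139, 0, 0, 0, 0.096], [-0.0007, 0.0139, 0, 0, 0, 0.096], [-0.0007, 0.0139, 0, 0, 0, 0.096], [0, 0, 0, 0, 0, 0]]
  ]
}}

```text
clock: 18.28
eef_pos: [0.4359, -0.1231, 0.0567]
ee_rot: [180.0, 0.2, 163.0]
wrist_force: [7.8, -4.2, -7.5]
gripper_width: 0.0239
finger_force: 49.5
```

Emit:
{"name": "servo_tool", "arguments": {
  "commands": [
    [[-0.0012, 0.0139, 0, 0, 0, 0.096], [-0.001, 0.0139, 0, 0, 0, 0.096], [-0.0007, 0.0139, 0, 0, 0, 0.096], [-0.0007, 0.0139, 0, 0, 0, 0.096], [-0.0007, 0.0139, 0, 0, 0, 0.096], [-0.0007, 0.0139, 0, 0, 0, 0.096], [0, 0, 0, 0, 0, 0]]
  ]
}}

```text
clock: 18.87
eef_pos: [0.4817, -0.0557, 0.0562]
ee_rot: [-180.0, 0.2, 130.0]
wrist_force: [4.3, -6.9, -7.8]
gripper_width: 0.0242
finger_force: 49.7
```

Emit:
{"name": "servo_tool", "arguments": {
  "commands": [
    [[-0.0012, 0.0139, 0, 0, 0, 0.096], [-0.001, 0.0139, 0, 0, 0, 0.096], [-0.0007, 0.0139, 0, 0, 0, 0.096], [-0.0007, 0.0139, 0, 0, 0, 0.096], [-0.0007, 0.0139, 0, 0, 0, 0.096], [0, 0, 0, 0, 0, 0], [0, 0, 0, 0, 0, 0]]
  ]
}}

```text
clock: 19.45
eef_pos: [0.542, -0.0265, 0.055]
ee_rot: [-179.8, 0.1, 102.7]
wrist_force: [0.5, -5.0, -7.5]
gripper_width: 0.0245
finger_force: 49.9
```

Emit:
{"name": "servo_tool", "arguments": {
  "commands": [
    [[0, 0, 0.003, 0, 0, 0], [0, 0, 0.003, 0, 0, 0], [0, 0, 0.002, 0, 0, 0], [0, 0, 0, 0, 0, 0], [0, 0, 0, 0, 0, 0]]
  ]
}}

```text
clock: 19.87
eef_pos: [0.5425, -0.0266, 0.0507]
ee_rot: [-180.0, 0.1, 102.7]
wrist_force: [-9.0, -4.3, 12.6]
gripper_width: 0.024
finger_force: 52.0
```

Emit:
{"name": "servo_tool", "arguments": {
  "commands": [
    [[-0.0001, 0.002, 0, 0, 0, 0.0138], [-0.0001, 0.002, 0, 0, 0, 0.0138], [-0.0001, 0.002, 0, 0, 0, 0.0138], [-0.0001, 0.002, 0, 0, 0, 0.0138], [0, 0, 0, 0, 0, 0]]
  ]
}}

```text
clock: 20.28
eef_pos: [0.5514, -0.0248, 0.0485]
ee_rot: [179.9, 0.1, 99.5]
wrist_force: [4.9, -3.6, -1.1]
gripper_width: 0.0238
finger_force: 51.1
```

Emit:
{"name": "servo_tool", "arguments": {
  "commands": [
    [[-0.0001, 0.0015, 0, 0, 0, 0.0103], [-0.0001, 0.0015, 0, 0, 0, 0.0103], [0, 0, 0, 0, 0, 0]]
  ]
}}

```text
clock: 20.53
eef_pos: [0.5533, -0.0245, 0.0472]
ee_rot: [-179.9, 0.0, 98.4]
wrist_force: [2.5, -5.3, -6.2]
gripper_width: 0.0243
finger_force: 50.5
```

Emit:
{"name": "servo_tool", "arguments": {
  "commands": [
    [[0, 0, 0.002, 0, 0, 0], [0, 0, 0.002, 0, 0, 0], [0, 0, 0.001, 0, 0, 0], [0, 0, 0, 0, 0, 0], [0, 0, 0, 0, 0, 0]]
  ]
}}

```text
clock: 20.95
eef_pos: [0.5538, -0.0244, 0.0434]
ee_rot: [180.0, 0.0, 98.4]
wrist_force: [1.3, -5.5, 0.2]
gripper_width: 0.0241
finger_force: 51.2
```

Down at the z of the original seated grip. Releasing with a modest opening and rising.

Emit:
{"name": "servo_tool", "arguments": {
  "commands": [
    [[0, 0, 0, 0, 0, 0], [0, 0, 0, 0, 0, 0], [0, 0, 0, 0, 0, 0], [0, 0, 0, 0, 0, 0], [0, 0, 0, 0, 0, 0], [0, 0, -0.02, 0, 0, 0], [0, 0, -0.03, 0, 0, 0], [0, 0, -0.03, 0, 0, 0], [0, 0, 0, 0, 0, 0], [0, 0, 0, 0, 0, 0]]
  ],
  "jaw": 0.6
}}

```text
clock: 21.78
eef_pos: [0.5546, -0.024, 0.1255]
ee_rot: [179.7, 0.0, 98.4]
wrist_force: [-0.9, 0.1, -1.0]
gripper_width: 0.0514
finger_force: 0.0
```

Emit:
{"name": "servo_tool", "arguments": {
  "commands": [
    [[-0.005, 0, -0.03, 0, 0, 0], [-0.03, 0, -0.02, 0, 0, 0], [-0.03, 0, 0, 0, 0, 0], [-0.03, 0, 0, 0, 0, 0], [-0.03, 0, 0, 0, 0, 0], [0, 0, 0, 0, 0, 0]]
  ]
}}

```text
clock: 22.28
eef_pos: [0.5712, -0.1521, 0.1713]
ee_rot: [-179.8, 0.0, 98.2]
wrist_force: [-0.8, 0.1, 0.2]
gripper_width: 0.0512
finger_force: 0.0
```

```bash
python3 - <<'E'
from h import *
snap('side','s5');im=cv2.imread('pics/s5.png');snap('top','t5');it=cv2.imread('pics/t5.png')
a=cv2.resize(im[130:200,215:305],(450,350),interpolation=cv2.INTER_CUBIC)
b=cv2.resize(it[145:215,300:370],(350,350),interpolation=cv2.INTER_CUBIC)
cv2.imwrite('pics/i.png',np.hstack([a,b])); print(env.read_state()['eef_pos'])
for f in('s5','t5'):
    for k,l in(('down',0),('up8',.008)): print(f,k,np.round(proj(f,[.554,-.0222,.046+l]),1),np.round(proj(f,[.554,-.0222,.071+l]),1))
E
```

```text
[ 0.57117588 -0.14826944  0.17144207]
s5 down [284.1 170.1] [284.5 160.8]
s5 up8 [284.3 167.1] [284.7 157.7]
t5 down [319.8 205.7] [321.3 204.5]
t5 up8 [320.3 205.3] [321.8 204.1]
```

View pics/i.png

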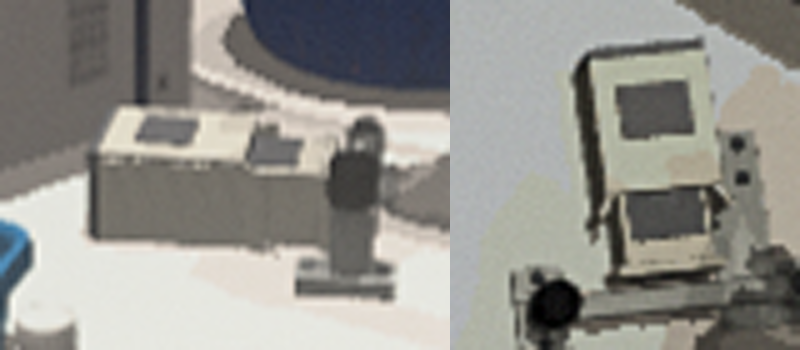

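The side view shows the knob's centre at native row 165.9. The prediction is 165.5 with the plunger down and 162.4 with it resting on the keeper, so it has dropped into the hole. The cassette is still home and the gripper is clear, so I'm handing in.

```bash
python3 -c "
from cell import env
print(env.sign_off())"
```

```text
the job is handed in; nothing more can be done
None
```

I handed the job in at about 22 s on the robot's clock, with the cassette home in the dock, the latch arm across in front of it, and the plunger dropped into the keeper's hole. The sign-off returned no verdict: camera measurements put the cassette about 0.5 mm from home and show the plunger down, and the bottles and cartons were never approached.

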